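# Load a tube carrier into the sending bay and send it

### The job

Send off the tube carrier that lies in front of the sending unit: push it slowly up the ramp with the fingertips, without gripping or lifting it and never letting it roll back freely, until it has passed over the sprung catch and sits home against the sprung stop with the catch standing up behind it. Then press the send key on top of the unit's housing right down, and leave the carrier locked in the bay and the things around it where they are.

Things in the scene. Friction and masses are not known exactly. Their poses are not given: they have to be found in the camera images.
- unit: Fixed sending unit. Origin: middle of the ramp's foot, on the worktop; x points level up the ramp, y to the housing, z up. The ramp rises at 10 degrees from x 0 to 122 mm: two runners (y +-52 to +-91 mm), a lower channel between. Side guides 186 mm apart stand 24 mm over the ramp, the right one 46 mm over the worktop; flares widen them to 207 mm at x -33 mm. Back wall at x 137 mm, 66 mm high.
- bay (a point): Where the carrier's centre is when it is home: unit x 77 mm, y 0, z 46 mm, on the axis of the round tube mouth (71 mm) in the housing's side. The carrier has up to 11 mm play either way along its axis here. The stop bottoms 6 mm further up the ramp.
- housing_top (a point): Centre of the flat top of the white housing left of the ramp, 104 mm above the worktop; the housing is 134 mm (unit x 15 to 149 mm) by 108 mm (unit y 97 to 205 mm).
- carrier: Tube carrier lying on its side, loose, 0.2 to 0.4 kg: clear capped tube 54 mm in diameter, 170 mm long, rolling on two felt wear rings 64 mm in diameter (10 mm wide, 68 to 78 mm from the middle). Origin: its centre; its y axis is the cylinder's axis. It starts on the worktop before the ramp, up to 0.08 rad out of square and 8 mm off centre; smooth, friction about 0.3.
- catch (a joint): One-way sprung steel flap between the runners, 56 mm wide (y +-28 mm), hinged at unit x 35 mm, free edge towards the stop. 0 rad = standing (free edge at unit x 56 mm, 18 mm above the ramp), grows to 0.56 pressed down. The carrier presses it down as it rolls over (2 to 4 N of push); it springs up behind the carrier and stops it rolling back.
- buffer (a joint): The stop: rubber-faced bar across the head of the ramp on springs. 0 m = free, grows to 0.009 as it is pressed back (1 N to 3.7 N). About 0.003 when the carrier is home and the catch holds it.
- send_key_top (a point): Centre of the top of the round send key, 22 mm in diameter, on top of the housing near its front edge, 125 mm above the worktop, standing 9 mm out of a round black collar 38 mm wide; pressed straight down.
- send_key (a joint): Send key: 0 m = up, 0.005 = right down (4 N); springs back.
- pill_bottle: Bystander: pill bottle, 36 mm in diameter, 62 mm high, origin under its centre; stands right of the unit.
- stapler: Bystander: stapler 143 x 36 mm, 46 mm high, origin under its centre; right of the carrier.
- swab_box: Bystander: small carton 63 x 105 mm, 59 mm high, origin under its centre; left of the carrier.

How it is judged (in metres and radians):
On the way, in this order (a step that is already met when the one before it is completed fails the run):
1. the carrier is home in the bay with the catch standing behind it (x of carrier in the frame of unit between 0.072 and 0.086 m and z of carrier in the frame of unit below 0.052 m and angle between the y axis of carrier and the y axis of unit, either way round below 0.07 rad and value of joint catch below 0.15 rad), for 0.2 s.
2. the send key is pressed right down (value of joint send_key above 0.004 m), for 0.05 s.
At the end, for the whole second after the job is handed in: The carrier rests home in the bay: its centre 72 to 86 mm along the unit's x, no more than 52 mm above the unit's origin, its axis square to the ramp within 0.07 rad, the catch up (below 0.15 rad), the carrier at rest and the send key up again (all of step 1 and linear speed of carrier below 0.01 m/s and value of joint send_key below 0.002 m); the robot touches nothing.
It fails at once if the carrier rolls freely on the ramp (faster than 0.2 m/s with no finger on it) (x of carrier in the frame of unit between 0 and 0.05 m and contact force between the fingers and carrier below 0.05 N and linear speed of carrier above 0.2 m/s).
It fails at once if the carrier is lifted ((x of carrier in the frame of unit below -0.02 m and z of carrier in the frame of unit above 0.044 m) or (x of carrier in the frame of unit below 0.035 m and z of carrier in the frame of unit above 0.054 m) or z of carrier in the frame of unit above 0.062 m).
It fails at once if the carrier is gripped or rammed (more than 35 N between fingers and carrier) (contact force between the fingers and carrier above 35 N).
It fails at once if the pill bottle, the stapler or the swab box is shifted by more than 30 mm (distance of any of pill_bottle, stapler, swab_box from where it was at the start of the episode above 0.03 m).
It also fails if it takes over 51 s, if anything falls off the work surface, if the arm or the gripper's body presses on something with over 40 N, if the wrist force passes 120 N, or if a joint passes its speed limit or range.

### The arm

A 6-joint arm with a two-finger parallel gripper is mounted at the origin on a cart in front of the work surface, level with it; the furniture and walls round the work are solid. World frame = base frame: x ahead of the robot, y to its left, z up, the work surface at z = 0. Lengths are in m, angles in degrees, forces in N, time in s.
With the tool pointing down it reaches from about 0.325 to 1 m from the base axis. Payload 5.1 kg.
Tool frame: the origin (TCP) lies midway between the tips of the shut fingers; the grasp point (between the pads) lies 19 mm behind it; z points along the fingers, y is the line along which they close (so a half turn about z gives the same grasp; the last joint's range is limited). The gripper opens to 85 mm and grips with 20 to 120 N. Pads are 22 mm wide; open, the fingers measure 114 mm over their backs; the gripper's body (76 mm by 85 mm) begins 54 mm behind the grasp point. The pads swing forward as they close: fully open they stand 13 mm farther back than shut.
Start: joints at [65.455, 7.093, 94.555, -0, 78.352, -4.733], TCP at [0.22, 0.612, 0.231] pointing down, gripper open.
Joint ranges: [-149.61, 149.61], [-58.7, 133.49], [1.44, 155.28], [-77.14, 257.14], [18.33, 153.61], [-166.67, 166.67]. Speed limits (degrees/s): [147.25, 147.25, 180, 180, 180, 180].

### API

Orientations are given as [roll, pitch, yaw] about the fixed x, y, z axes, in that order (R = Rz(yaw) Ry(pitch) Rx(roll)).
In Python, from cell import telemetry, cams, env, look_for, tip_of gives the robot as it stands.
- The arm moves only by the tool jog_arm, never from a script. Its argument "motion" is a list of rows, each a list of 6 numbers: the shift along the tool's x, y, z in mm, then the turn, a rotation vector about the tool's x, y, z in rad. A call has 1 to 20 rows; each row is the pose to reach, as a shift and turn from the pose commanded when the call began, along the tool's axes at that moment; what a row does not reach only later rows make up. A row lasts 1/12 s, in which the tool goes at most 41.7 mm and 7.16 degrees, less where a joint would pass 70% of its speed; a pose out of reach is approached as far as the arm can. A call with a gripper value outside its range is refused whole. "jaw" is the closure, from 0 (fully open) to 1 (shut), set as the call begins (left out, the last holds). The fingers move at their own pace and stop on an object; the grip force is fixed at half the most. Time passes only in rows, so rows that repeat a pose let the fingers close. It gives the time, the measured TCP pose, the force, the opening and the grip force at its end, in the units of the state.
- telemetry.sense(): the state, without advancing time (a new reading comes with each control period).
- cams.snapshot(name): name is "scene" or "top" or "wrist"; returns the picture (384x512x3 uint8, blue, green, red); there is no depth.
- cams.calibration(name): a dict with "intrinsics" (3x3 intrinsics, pixels), "k1" (the pictures are not rectified: a ray, as slopes to the right and down, at radius r is drawn at 1 + k1 r^2 times it, then the intrinsics apply), "R" (3x3) and "t" (3): a world point X has camera coordinates R X + t; the wrist camera has in their place "tool_from_camera" (4x4, takes a point from camera to tool coordinates, whose origin is the TCP and whose axes are the flange's). Camera axes: x right, y down, z forward; pixel columns grow to the right and rows downward; lengths in m; the calibration is good to about 2 mm. A picture is of the moment at which its call begins: read the wrist's pose just before it. calibration takes no time and is no camera call.
- env.close_job(): hands the job in; it is judged then, once.
Trained networks look in the newest picture that a camera, given by its name, has taken for a name from the list of things; names that differ only in an ending like _2 or _b are one class to them, and where a whole thing is asked for, a point or a joint stands for the part that bears it (a point fixed in the world has none). Each returns a list of dicts, best first, with "score" (0 to 1); they miss things now and then, are a little off and sometimes report something else, mostly with a low value. They report only what shows in the picture. A call takes as long as a camera call.
- look_for(query, camera): "location" ([column, row] in pixels, amid what is visible of it).
- tip_of(query, camera): "location" ([column, row] in pixels: a listed point, or the origin of a listed thing).
The state is a dict: "t": time; "joints": joint angles; "qvel": joint speeds; "joint_torque": joint torques, N m; "eef_pos": TCP position; "orientation": TCP orientation; "ft_force": force on the tool from outside, world axes, zero at the start; "wrist_torque": the same for the moment, N m; "grip_width": finger opening in m; "gripper_force": force on a finger pad.
Only numpy, scipy, OpenCV 4.12 (cv2) and the standard library are available. Lean on these libraries where they do the work, as an engineer would, in place of code of your own. Each camera call takes 0.05 s, during which the arm holds its last target. There are 200 camera calls.

## Working session

There is one attempt and no reset: what is moved stays moved. The work goes in short steps, Python scripts to look and compute and a tool call to move; the robot and the scene stay as the last step left them, time stands still between calls to the robot, and variables do not carry over. Pictures are saved under pics/ and viewed, at most 12 in all, crops included, and the job is handed in when it is done.

Besides the shell and the picture viewer there is one more tool, called after ">>>" as a command line: name --pt "numbers of a row" for each row, then --argument value for the rest. jog_arm: Moves the arm, as the interface text tells. Its arguments: {"type":"object","properties":{"motion":{"type":"array"},"jaw":{"type":"number"}},"required":["motion"]}

```bash
mkdir -p pics; ls
cat > h.py <<'E'
import numpy as np, cv2
from cell import telemetry, cams, env, look_for, tip_of
from scipy.spatial.transform import Rotation as Ro
def pose():
    s=telemetry.sense(); return np.array(s["eef_pos"]),Ro.from_euler("xyz",s["orientation"],degrees=True).as_matrix(),s
def ray(cam,px,P=None):
    c=cams.calibration(cam);K=np.array(c["intrinsics"])
    d=(np.linalg.inv(K)@[px[0],px[1],1])[:2];u=d.copy()
    for _ in range(20): u=d/(1+c["k1"]*(u@u))
    v=np.array([*u,1])
    if "R" in c:
        R=np.array(c["R"]);return -R.T@np.array(c["t"]),R.T@v
    T=np.array(c["tool_from_camera"]);p,R=P[:2]
    return p+R@T[:3,3],R@T[:3,:3]@v
def atz(cam,px,z,P=None):
    o,v=ray(cam,px,P);return o+v*(z-o[2])/v[2]
E
cat > a.py <<'E'
from h import *
P=pose();print(P[0],P[2]["orientation"],P[2]["t"])
Z=dict(unit=0,bay=.046,housing_top=.104,carrier=.032,send_key_top=.125,pill_bottle=0,stapler=0,swab_box=0)
ims=[]
for c in("scene","top"):
    im=cams.snapshot(c);cv2.imwrite(f"pics/{c}0.png",im)
    for q,z in Z.items():
        for r in tip_of(q,c)[:2]:
            print(c,q,round(r["score"],2),np.round(r["location"]),np.round(atz(c,r["location"],z),3))
    ims.append(im)
cv2.imwrite("pics/both.png",cv2.resize(np.hstack(ims),(800,300)))
E
python3 a.py
```

```text
pics
[0.2200862  0.61094875 0.23004054] [-1.79879729e+02 -1.23019400e-02  1.60184753e+02] 0.0
scene unit 0.9 [284. 230.] [ 0.55  -0.139  0.   ]
scene bay 0.82 [299. 202.] [ 0.628 -0.128  0.046]
scene housing_top 0.91 [255. 162.] [0.625 0.031 0.104]
scene carrier 0.77 [265. 238.] [ 0.47  -0.138  0.032]
scene send_key_top 0.53 [246. 163.] [0.581 0.027 0.125]
scene send_key_top 0.43 [265. 236.] [ 0.406 -0.191  0.125]
scene pill_bottle 0.67 [352. 254.] [ 0.603 -0.324 -0.   ]
scene stapler 0.87 [345. 289.] [ 0.495 -0.372 -0.   ]
scene swab_box 0.81 [199. 212.] [ 0.444  0.081 -0.   ]
top unit 0.58 [290. 193.] [ 0.559 -0.124  0.   ]
top bay 0.88 [292. 159.] [ 0.636 -0.125  0.046]
top bay 0.47 [229. 170.] [0.603 0.033 0.046]
top housing_top 0.87 [229. 155.] [0.625 0.031 0.104]
top carrier 0.85 [294. 226.] [ 0.467 -0.134  0.032]
top send_key_top 0.45 [227. 167.] [0.59  0.033 0.125]
top pill_bottle 0.74 [368. 180.] [ 0.601 -0.329  0.   ]
top pill_bottle 0.15 [227. 170.] [0.614 0.042 0.   ]
top stapler 0.7 [387. 214.] [ 0.51  -0.377  0.   ]
top swab_box 0.86 [208. 233.] [0.446 0.083 0.   ]
```

```bash
python3 -c "
import cv2
im=cv2.imread('pics/top0.png')[110:290,150:420];cv2.imwrite('pics/topc.png',cv2.resize(im,None,fx=2.9,fy=2.9,interpolation=2))"
```

```text
(no output)
```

View pics/topc.png

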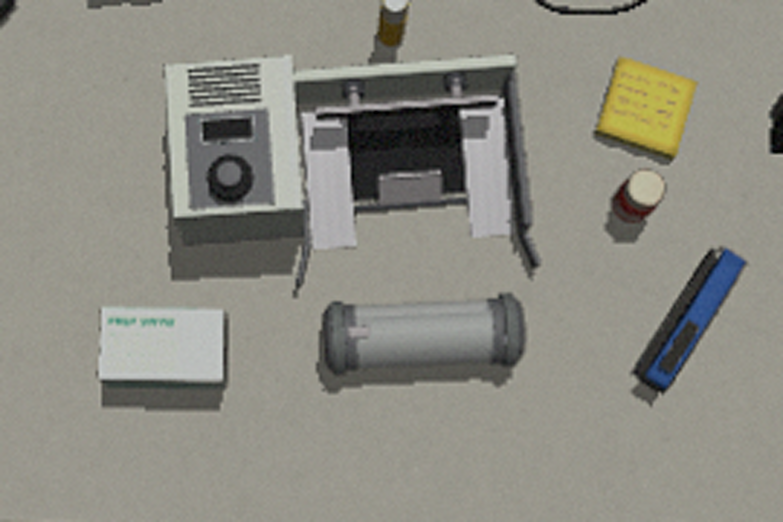

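View pics/scene0.png

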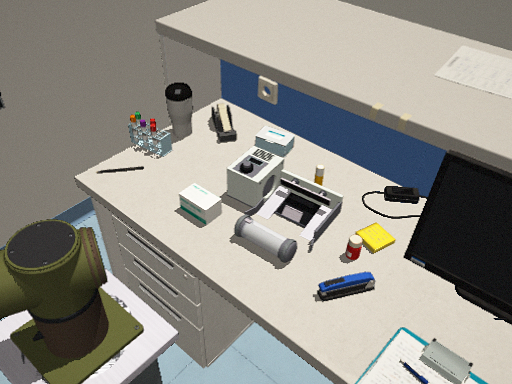

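```bash
cat > b.py <<'E'
from h import *
print(np.round(cams.calibration("wrist")["tool_from_camera"],3))
C=lambda x,y:(x/2.9+150,y/2.9+110)
A={}
for n,x,y,z in[("Lo",315,248,0),("Li",355,246,0),("Ri",475,237,0),("Ro",510,235,0),("wallL",297,75,.066),("wallR",515,60,.066),("key",231,176,.125),("hFL",176,216,.104),("hFR",304,209,.104),("hBL",167,64,.104),("hBR",292,56,.104),("ringL",340,336,.032),("ringR",510,330,.032)]:
    A[n]=atz("top",C(x,y),z);print(n,np.round(A[n],3))
f=lambda a,b:np.degrees(np.arctan2(-(b-a)[0]*-1,-(b-a)[1]))
for a,b in[("Lo","Ro"),("wallL","wallR"),("hFL","hFR"),("hBL","hBR"),("ringL","ringR")]:
    d=A[a]-A[b];print(a,b,"yaw",np.degrees(np.arctan2(-d[0],d[1])),np.linalg.norm(d))
d=A["hBL"]-A["hFL"];print(np.degrees(np.arctan2(d[1],d[0])))
d=A["hBR"]-A["hFR"];print(np.degrees(np.arctan2(d[1],d[0])))
E
python3 b.py
```

```text
[[ 0.001 -0.962 -0.275  0.068]
 [ 1.     0.001  0.001 -0.001]
 [-0.    -0.275  0.962 -0.144]
 [ 0.     0.     0.     1.   ]]
Lo [ 0.549 -0.044  0.   ]
Li [ 0.552 -0.079  0.   ]
Ri [ 0.564 -0.187  0.   ]
Ro [ 0.566 -0.218  0.   ]
wallL [ 0.688 -0.023  0.066]
wallR [ 0.709 -0.213  0.066]
key [0.581 0.025 0.125]
hFL [0.551 0.071 0.104]
hFR [ 0.56  -0.034  0.104]
hBL [0.682 0.086 0.104]
hBR [ 0.692 -0.02   0.104]
ringL [ 0.466 -0.068  0.032]
ringR [ 0.476 -0.214  0.032]
Lo Ro yaw 5.757426464888751 0.17546480516937382
wallL wallR yaw 6.081481093203543 0.19095021257615233
hFL hFR yaw 5.073170595219081 0.10547269875259128
hBL hBR yaw 5.642716543450297 0.10570262503884185
ringL ringR yaw 3.853788853021172 0.14663636689598164
6.471467718454702
6.363700024017713
```

```bash
cat >> h.py <<'E'
def go(x,y,z,yaw):
    p,R,s=pose();T=Ro.from_euler("xyz",[180,0,yaw],degrees=True).as_matrix()
    print(np.round(R.T@(np.array([x,y,z])-p)*1000,1),np.round(Ro.from_matrix(R.T@T).as_rotvec(),4))
E
python3 -c "
from h import *
go(.45,.25,.23,175);go(.41,-.145,.22,186)"
```

```text
[-338.6 -262.3    1.3] [ 0.      0.     -0.2585]
[-434.8 -647.4   11.3] [ 0.      0.     -0.4505]
```

>>> jog_arm --pt "-339 -262 1 0 0 -0.26" --pt "-339 -262 1 0 0 -0.26" --pt "-339 -262 1 0 0 -0.26" --pt "-339 -262 1 0 0 -0.26" --pt "-339 -262 1 0 0 -0.26" --pt "-339 -262 1 0 0 -0.26" --pt "-339 -262 1 0 0 -0.26" --pt "-339 -262 1 0 0 -0.26" --pt "-339 -262 1 0 0 -0.26" --pt "-435 -647 11 0 0 -0.45" --pt "-435 -647 11 0 0 -0.45" --pt "-435 -647 11 0 0 -0.45" --pt "-435 -647 11 0 0 -0.45" --pt "-435 -647 11 0 0 -0.45" --pt "-435 -647 11 0 0 -0.45" --pt "-435 -647 11 0 0 -0.45" --pt "-435 -647 11 0 0 -0.45" --pt "-435 -647 11 0 0 -0.45" --pt "-435 -647 11 0 0 -0.45" --pt "-435 -647 11 0 0 -0.45" --jaw 0

```text
t: 2.57
eef_pos: [0.4097, -0.1478, 0.2207]
orientation: [-179.9, 0.0, -174.2]
ft_force: [-0.1, -0.1, 1.0]
grip_width: 0.0853
gripper_force: 0.0
```

```bash
cat > c.py <<'E'
from h import *
import sys
P=pose();print(P[0],P[2]["orientation"],P[2]["t"])
im=cams.snapshot("wrist");cv2.imwrite(f"pics/w{sys.argv[1]}.png",im)
Z=dict(unit=0,bay=.046,housing_top=.104,carrier=.032,send_key_top=.125,swab_box=0,stapler=0)
for q,z in Z.items():
    for r in tip_of(q,"wrist")[:2]:
        print(q,round(r["score"],2),np.round(r["location"]),np.round(atz("wrist",r["location"],z,P),3))
E
python3 c.py 1
```

```text
[ 0.40968215 -0.14782814  0.22071082] [-1.79919560e+02  4.41707197e-02 -1.74176317e+02] 2.5667
bay 0.73 [265. 351.] [ 0.637 -0.122  0.046]
carrier 0.71 [265. 222.] [ 0.472 -0.139  0.032]
swab_box 0.94 [445. 215.] [ 0.453  0.084 -0.   ]
stapler 0.58 [ 72. 211.] [ 0.496 -0.377  0.   ]
```

View pics/w1.png

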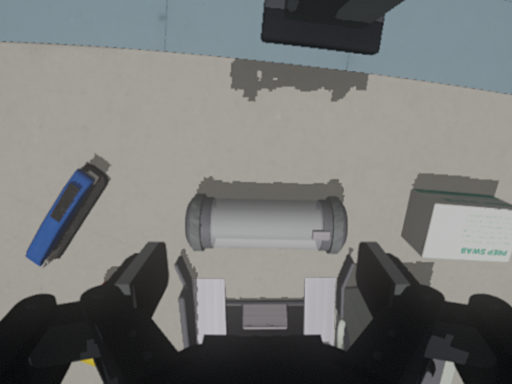

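```bash
cat > d.py <<'E'
from h import *
P=pose();a=lambda x,y,z:atz("wrist",(x,y),z,P)
for n,x,y,z in[("Ro",197,279,0),("Ri",225,279,0),("Li",304,277,0),("Lo",335,277,0),("cR",198,223,.032),("cL",337,222,.032),("endR",187,223,.032),("endL",347,222,.032)]: print(n,np.round(a(x,y,z),3))
go(.41,-.146,.012,186);
E
python3 d.py
```

```text
Ro [ 0.573 -0.211  0.   ]
Ri [ 0.569 -0.175  0.   ]
Li [ 0.555 -0.074  0.   ]
Lo [ 0.551 -0.034  0.   ]
cR [ 0.482 -0.208  0.032]
cL [ 0.464 -0.055  0.032]
endR [ 0.483 -0.221  0.032]
endL [ 0.463 -0.043  0.032]
[  0.8  -2.4 208.4] [0.0001 0.0002 0.0015]
```

>>> jog_arm --pt "0 5 30 0 0 0" --pt "0 5 60 0 0 0" --pt "0 5 90 0 0 0" --pt "0 5 120 0 0 0" --pt "0 5 150 0 0 0" --pt "0 5 175 0 0 0" --pt "0 5 195 0 0 0" --pt "0 5 204 0 0 0" --pt "0 5 208 0 0 0" --pt "0 5 208 0 0 0" --pt "0 5 208 0 0 0"

```text
t: 3.88
eef_pos: [0.4108, -0.1398, 0.0135]
orientation: [-179.9, 0.1, -174.0]
ft_force: [0.5, 0.0, 0.3]
grip_width: 0.0854
gripper_force: 0.0
```

```bash
python3 c.py 2
```

```text
[ 0.41083373 -0.13976132  0.01350883] [-1.79941352e+02  9.90796194e-02 -1.73984769e+02] 3.8833
```

View pics/w2.png

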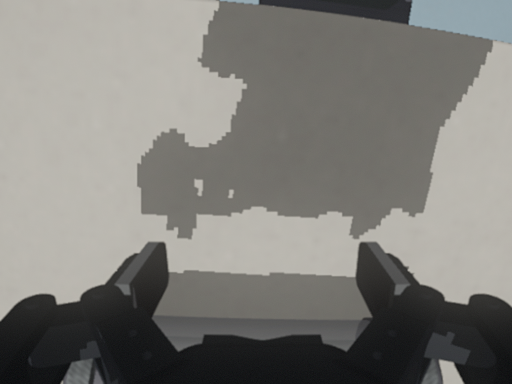

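>>> jog_arm --pt "-3 0 0 0 0 0" --pt "-6 0 0 0 0 0" --pt "-9 0 0 0 0 0" --pt "-12 0 0 0 0 0" --pt "-14 0 0 0 0 0" --pt "-16 0 0 0 0 0" --pt "-18 0 0 0 0 0" --pt "-20 0 0 0 0 0" --pt "-23 0 0 0 0 0" --pt "-26 0 0 0 0 0" --pt "-29 0 0 0 0 0" --pt "-32 0 0 0 0 0" --pt "-35 0 0 0 0 0" --pt "-38 0 0 0 0 0" --pt "-41 0 0 0 0 0" --pt "-44 0 0 0 0 0" --pt "-46 0 0 0 0 0" --pt "-48 0 0 0 0 0" --pt "-49 0 0 0 0 0" --pt "-50 0 0 0 0 0"

```text
t: 5.95
eef_pos: [0.4596, -0.1344, 0.0123]
orientation: [180.0, -0.0, -174.0]
ft_force: [0.7, -0.0, -0.3]
grip_width: 0.0855
gripper_force: 0.0
```

```bash
cat > e.py <<'E'
from h import *
import sys
P=pose();U=np.array([.560,-.128]);a=np.radians(6);d=P[0][:2]-U
print("tcp unit",d@[np.cos(a),np.sin(a)],d@[-np.sin(a),np.cos(a)],P[0][2],P[2]["ft_force"],P[2]["t"])
im=cams.snapshot("top");cv2.imwrite(f"pics/t{sys.argv[1]}.png",im)
for q,z in dict(carrier=float(sys.argv[2])).items():
  for r in tip_of(q,"top")[:2]:
    w=atz("top",r["location"],z);d=w[:2]-U
    print(q,r["score"],np.round(r["location"],1),np.round(w,3),d@[np.cos(a),np.sin(a)],d@[-np.sin(a),np.cos(a)])
v=im[110:290,150:420]
s=cams.snapshot("scene");cv2.imwrite(f"pics/s{sys.argv[1]}.png",np.hstack([cv2.resize(v,(420,280)),cv2.resize(s[140:320,180:400],(342,280))]))
E
python3 e.py 3 .032
```

```text
tcp unit -0.10053984030320755 0.0040859223672085375 0.012291466108500376 [ 0.69512597 -0.00682462 -0.25888816] 5.95
```

View pics/s3.png

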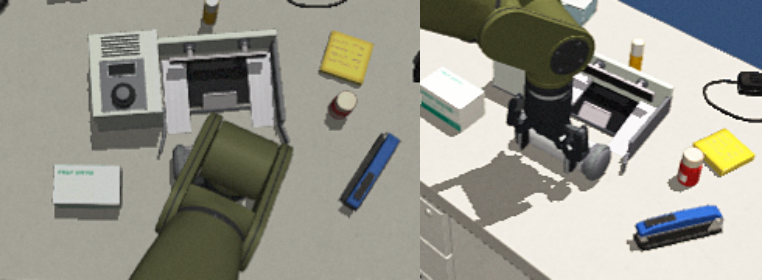

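>>> jog_arm --pt "-2 0 0 0 0 0" --pt "-5 0 0 0 0 0" --pt "-8 0 0 0 0 0" --pt "-11 0 0 0 0 0" --pt "-14 0 0 0 0 0" --pt "-17 0 0 0 0 0" --pt "-20 0 0 0 0 0" --pt "-23 0 0 0 0 0" --pt "-26 0 0 0 0 0" --pt "-29 0 0 0 0 0" --pt "-32 0 0 0 0 0" --pt "-35 0 0 0 0 0" --pt "-38 0 0 0 0 0" --pt "-41 0 0 0 0 0" --pt "-44 0 0 0 0 0" --pt "-47 0 0 0 0 0" --pt "-50 0 0 0 0 0" --pt "-53 0 0 0 0 0" --pt "-55 0 0 0 0 0" --pt "-57 0 0 0 0 0"

```text
t: 7.77
eef_pos: [0.5163, -0.1285, 0.0123]
orientation: [180.0, -0.0, -174.0]
ft_force: [-1.1, 0.1, 0.9]
grip_width: 0.0856
gripper_force: 0.3
```

```bash
python3 e.py 4 .033
```

```text
tcp unit -0.04350922386483466 0.004065934557178041 0.012299747185645058 [-1.0993686   0.1250686   0.90637589] 7.7667
```

View pics/s4.png

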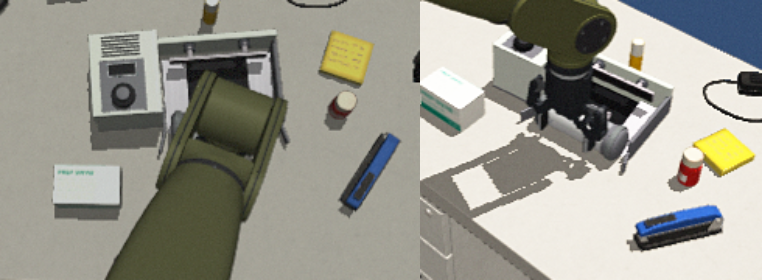

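>>> jog_arm --pt "-2 0 0 0 0 0" --pt "-4 0 0 0 0 0" --pt "-6 0 -0.5 0 0 0" --pt "-8 0 -1 0 0 0" --pt "-10 0 -1.4 0 0 0" --pt "-12 0 -1.8 0 0 0" --pt "-14 0 -2.1 0 0 0" --pt "-16 0 -2.5 0 0 0" --pt "-18 0 -2.8 0 0 0" --pt "-20 0 -3.2 0 0 0" --pt "-22 0 -3.5 0 0 0" --pt "-24 0 -3.9 0 0 0" --pt "-26 0 -4.2 0 0 0" --pt "-28 0 -4.6 0 0 0" --pt "-30 0 -5 0 0 0" --pt "-32 0 -5.3 0 0 0" --pt "-34 0 -5.7 0 0 0" --pt "-36 0 -6 0 0 0" --pt "-38 0 -6.4 0 0 0" --pt "-40 0 -6.7 0 0 0"

```text
t: 9.58
eef_pos: [0.5561, -0.1243, 0.019]
orientation: [180.0, -0.0, -174.0]
ft_force: [-2.1, -0.3, 1.7]
grip_width: 0.0853
gripper_force: 1.3
```

>>> jog_arm --pt "-2 0 -0.4 0 0 0" --pt "-4 0 -0.7 0 0 0" --pt "-6 0 -1.1 0 0 0" --pt "-8 0 -1.4 0 0 0" --pt "-10 0 -1.8 0 0 0" --pt "-12 0 -2.1 0 0 0" --pt "-14 0 -2.5 0 0 0" --pt "-16 0 -2.8 0 0 0" --pt "-18 0 -3.2 0 0 0" --pt "-20 0 -3.5 0 0 0" --pt "-22 0 -3.9 0 0 0" --pt "-24 0 -4.2 0 0 0" --pt "-26 0 -4.6 0 0 0" --pt "-28 0 -5 0 0 0" --pt "-30 0 -5.3 0 0 0" --pt "-32 0 -5.7 0 0 0" --pt "-34 0 -6 0 0 0" --pt "-36 0 -6.4 0 0 0"

```text
t: 11.08
eef_pos: [0.592, -0.1206, 0.0255]
orientation: [-180.0, -0.0, -174.0]
ft_force: [-1.1, -1.0, 0.6]
grip_width: 0.0852
gripper_force: 1.0
```

```bash
python3 e.py 5 .046
```

```text
tcp unit 0.03257961422724619 0.003984272037991342 0.025467502016465735 [-1.091072   -0.97949409  0.56773066] 11.0833
carrier 0.26 [229.5 154.3] [0.644 0.034 0.046] 0.10048780024181286 0.15190183047212452
```

View pics/s5.png

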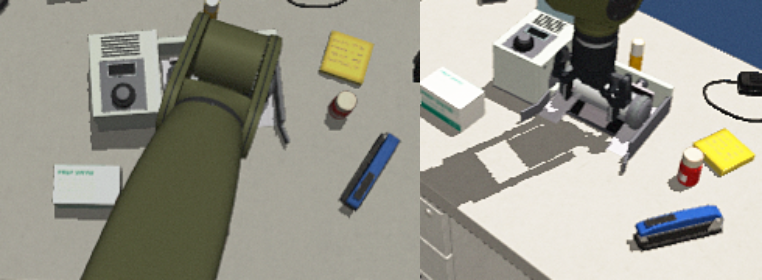

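>>> jog_arm --pt "-1 0 -0.2 0 0 0" --pt "-2 0 -0.4 0 0 0" --pt "-3 0 -0.5 0 0 0" --pt "-4 0 -0.7 0 0 0" --pt "-5 0 -0.9 0 0 0" --pt "-6 0 -1 0 0 0" --pt "-6 0 -1 0 0 0"

```text
t: 11.82
eef_pos: [0.5967, -0.1201, 0.0263]
orientation: [180.0, -0.2, -174.0]
ft_force: [-6.4, -1.4, 3.0]
grip_width: 0.0856
gripper_force: 2.8
```

>>> jog_arm --pt "-1 0 -0.2 0 0 0" --pt "-1 0 -0.2 0 0 0" --pt "-2 0 -0.4 0 0 0" --pt "-2 0 -0.4 0 0 0" --pt "-2 0 -0.4 0 0 0"

```text
t: 12.23
eef_pos: [0.598, -0.1199, 0.0265]
orientation: [180.0, -0.3, -174.0]
ft_force: [-8.0, -1.7, 4.4]
grip_width: 0.0853
gripper_force: 3.8
```

Run:
```python
from h import *
print(pose()[0]);im=cams.snapshot("wrist");s=cams.snapshot("scene")[160:300,210:370]
cv2.imwrite("pics/w6.png",np.hstack([cv2.resize(im,(400,300)),cv2.resize(s,(343,300),interpolation=2)]))
```

```text
[ 0.59800313 -0.11991207  0.02648998]
```

View pics/w6.png

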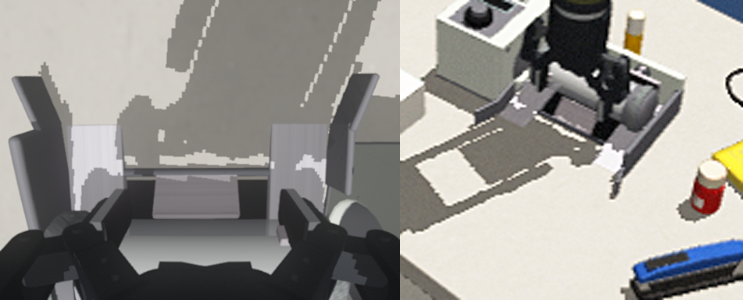

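```bash
cat > p.py <<'E'
from h import *
def proj(w):
    c=cams.calibration("wrist");T=np.array(c["tool_from_camera"]);p,R,_=pose()
    q=R.T@(w-p);q=T[:3,:3].T@(q-T[:3,3]);u=q[:2]/q[2];u=u*(1+c["k1"]*(u@u));K=np.array(c["intrinsics"]);return (K@[*u,1])[:2]*400/512
a=np.radians(6)
def U(x,y,z): return np.array([.56+x*np.cos(a)-y*np.sin(a),-.128+x*np.sin(a)+y*np.cos(a),z])
for n,x,z in[("hinge",.035,.006),("up",.056,.028),("half",.06,.021),("down",.062,.012)]:
    print(n,proj(U(x,-.028,z)),proj(U(x,.028,z)))
for y in(-.091,-.052,.052,.091):print("foot",proj(U(0,y,0)))
E
python3 p.py
```

```text
hinge [160.48597071 173.60597466] [240.03980502 173.68512484]
up [156.4994736  216.36993574] [243.23495196 216.48644002]
half [158.69998147 216.14465342] [241.43733591 216.25264189]
down [161.01859557 212.00464432] [239.54920595 212.10195312]
foot [ 71.05593443 123.36847091]
foot [125.22040442 123.0182194 ]
foot [275.31935917 123.11823972]
foot [329.77859101 123.53873281]
```

Run:
```python
from h import *
im=cams.snapshot("wrist")
cv2.imwrite("pics/z7.png",cv2.resize(im[200:310,150:350],None,fx=4,fy=4,interpolation=2))
```

```text
(no output)
```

View pics/z7.png

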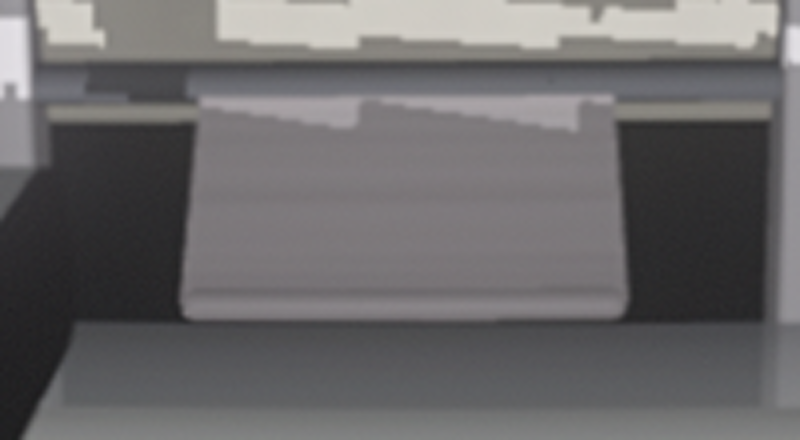

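>>> jog_arm --pt "1 0 0.2 0 0 0" --pt "2 0 0.4 0 0 0" --pt "3 0 0.5 0 0 0" --pt "4 0 0.7 0 0 0" --pt "5 0 0.9 0 0 0" --pt "6 0 1 0 0 0" --pt "7 0 1.2 0 0 0" --pt "8 0 1.4 0 0 0"

```text
t: 13.05
eef_pos: [0.592, -0.1206, 0.0256]
orientation: [-180.0, 0.0, -174.0]
ft_force: [0.4, 0.4, -0.3]
grip_width: 0.0853
gripper_force: 0.0
```

Run:
```python
from h import *
im=cams.snapshot("wrist");print(pose()[2]["ft_force"])
cv2.imwrite("pics/z8.png",cv2.resize(im[190:320,100:400],None,fx=2.6,fy=2.6,interpolation=2))
```

```text
[ 0.43852353 -0.35273082 -0.70383093]
```

View pics/z8.png

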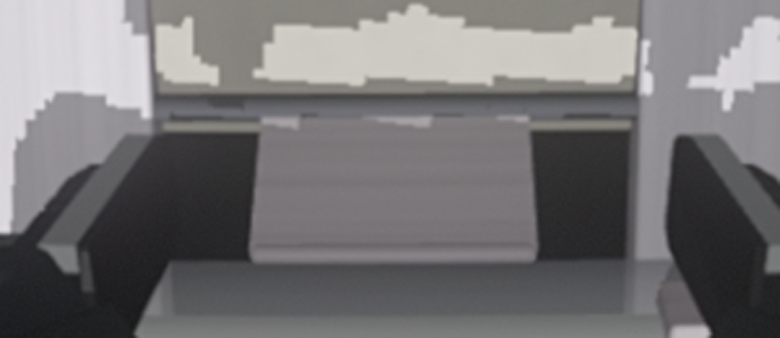

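>>> jog_arm --pt "10 0 0 0 0 0" --pt "20 0 0 0 0 0" --pt "30 0 0 0 0 0" --pt "30 0 -30 0 0 0" --pt "30 0 -65 0 0 0" --pt "30 0 -100 0 0 0" --pt "30 0 -140 0 0 0" --pt "30 0 -180 0 0 0" --pt "20 20 -215 0 0 0" --pt "10 55 -234 0 0 0" --pt "5 90 -234 0 0 0" --pt "5 120 -234 0 0 0" --pt "5 145 -234 0 0 0" --pt "5 148 -234 0 0 0" --pt "5 148 -234 0 0 0" --pt "5 148 -234 0 0 0"

```text
t: 14.43
eef_pos: [0.5708, 0.0255, 0.2591]
orientation: [-180.0, -0.0, -174.0]
ft_force: [0.0, -0.5, 0.6]
grip_width: 0.0851
gripper_force: 0.0
```

```bash
python3 c.py 9
python3 - <<'E'
from h import *
im=cv2.imread("pics/w9.png");P=pose()
g=cv2.medianBlur(cv2.cvtColor(im,6),3)
c=cv2.HoughCircles(g,cv2.HOUGH_GRADIENT,1,10,param1=80,param2=14,minRadius=10,maxRadius=40)
for k in (c[0][:8] if c is not None else []): print(k,atz("wrist",k[:2],.125,P),atz("wrist",k[:2],.116,P))
E
```

```text
[0.57081641 0.02553193 0.25912385] [-1.79969832e+02 -2.39712160e-02 -1.74022094e+02] 14.4333
housing_top 0.89 [263. 223.] [0.621 0.031 0.104]
carrier 0.63 [131. 201.] [ 0.638 -0.13   0.032]
send_key_top 0.95 [261. 195.] [0.586 0.025 0.125]
swab_box 0.63 [321.  64.] [0.454 0.083 0.   ]
[264.5 190.5  20.7] [0.58214262 0.0279209  0.125     ] [0.58469565 0.02826624 0.116     ]
[258.5 234.5  29.3] [0.625462   0.02688419 0.125     ] [0.62941421 0.02719605 0.116     ]
[ 97.5 205.5  36. ] [ 0.61282963 -0.12557344  0.125     ] [ 0.61637382 -0.13018584  0.116     ]
[269.5 231.5  29.3] [0.62135997 0.03682038 0.125     ] [0.62517968 0.03745317 0.116     ]
[263.5 223.5  36. ] [0.61394507 0.03038484 0.125     ] [0.61752529 0.03080977 0.116     ]
[128.5 274.5  39.4] [ 0.68263294 -0.09737092  0.125     ] [ 0.68843172 -0.10107241  0.116     ]
[ 85.5 203.5  26.8] [ 0.61211311 -0.13719678  0.125     ] [ 0.61563416 -0.14218461  0.116     ]
[248.5 229.5  39.4] [0.62139172 0.01707774 0.125     ] [0.62521246 0.01707286 0.116     ]
```

View pics/w9.png

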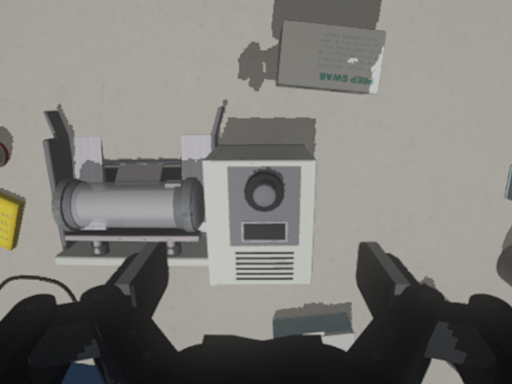

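>>> jog_arm --pt "-14 0 20 0 0 0" --pt "-14 0 50 0 0 0" --pt "-14 0 80 0 0 0" --pt "-14 0 95 0 0 0" --pt "-14 0 105 0 0 0" --pt "-14 0 110 0 0 0" --pt "-14 0 115 0 0 0" --pt "-14 0 120 0 0 0" --pt "-14 0 123 0 0 0" --pt "-14 0 125 0 0 0" --pt "-14 0 125 0 0 0" --pt "-14 0 125 0 0 0" --jaw 1

```text
t: 15.83
eef_pos: [0.5856, 0.0275, 0.135]
orientation: [-180.0, 0.0, -174.0]
ft_force: [0.8, -0.7, 0.1]
grip_width: -0.0003
gripper_force: 0.0
```

>>> jog_arm --pt "0 0 2 0 0 0" --pt "0 0 4 0 0 0" --pt "0 0 6 0 0 0" --pt "0 0 8 0 0 0" --pt "0 0 10 0 0 0" --pt "0 0 11 0 0 0" --pt "0 0 12 0 0 0" --pt "0 0 12 0 0 0" --pt "0 0 12 0 0 0"

```text
t: 16.58
eef_pos: [0.5853, 0.0275, 0.1226]
orientation: [180.0, -0.0, -174.0]
ft_force: [-2.0, 0.1, 3.1]
grip_width: 0.0001
gripper_force: 1.2
```

>>> jog_arm --pt "0 0 1 0 0 0" --pt "0 0 2 0 0 0" --pt "0 0 3 0 0 0" --pt "0 0 4 0 0 0" --pt "0 0 5 0 0 0" --pt "0 0 5 0 0 0" --pt "0 0 5 0 0 0"

```text
t: 17.17
eef_pos: [0.5855, 0.0275, 0.1199]
orientation: [-180.0, -0.0, -174.0]
ft_force: [-8.0, -0.3, 13.7]
grip_width: -0.0
gripper_force: 6.8
```

>>> jog_arm --pt "0 0 1 0 0 0" --pt "0 0 1 0 0 0" --pt "0 0 -5 0 0 0" --pt "0 0 -15 0 0 0" --pt "0 0 -40 0 0 0" --pt "0 0 -75 0 0 0" --pt "0 0 -110 0 0 0" --pt "0 0 -140 0 0 0" --pt "0 0 -140 0 0 0" --pt "0 0 -140 0 0 0"

```text
t: 18.0
eef_pos: [0.5868, 0.0274, 0.2605]
orientation: [-180.0, 0.3, -174.0]
ft_force: [0.1, 0.1, -0.7]
grip_width: 0.0003
gripper_force: 0.0
```

Run:
```python
from h import *
P=pose();print(P[0],P[2]["ft_force"]);cams.snapshot("wrist")
for q,z in dict(carrier=.046,bay=.046,send_key_top=.125,catch=.02).items():
    for r in tip_of(q,"wrist")[:1]: print(q,r,atz("wrist",r["location"],z,P))
print(env.close_job())
```

```text
[0.58677991 0.02744124 0.26047559] [ 0.09780962  0.07195505 -0.6604014 ]
carrier {'location': [127.9, 190.5], 'score': 0.93} [ 0.63842725 -0.12694113  0.046     ]
send_key_top {'location': [262.9, 175.8], 'score': 0.7} [0.58515845 0.02708148 0.125     ]Traceback (most recent call last):
  File "<stdin>", line 4, in <module>
ValueError: it knows: bay, carrier, housing_top, pill_bottle, send_key_top, stapler, swab_box, unit
```

```bash
python3 -c "
from h import *
print(env.close_job())"
```

```text
the job is handed in; nothing more can be done
None
```

I pushed the carrier up the ramp over the catch to about 78 mm along the unit, with the catch standing behind it. I then pressed the send key to its end stop (13.7 N), backed the arm clear and handed the job in at about 18 s; no verdict was returned.

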